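Hold a contact carrier inside the inspection box

ROBOT

A 6-joint arm with a two-finger parallel gripper is mounted at the origin on the work surface. World frame = base frame: x ahead of the robot, y to its left, z up, the work surface at z = 0. Lengths are in m, angles in rad, forces in N, time in s.
With the tool pointing down it reaches from about 0.3 to 0.825 m from the base axis. Payload 5.4 kg.
Tool frame: the origin (TCP) lies at the very end of the fingers, on their centre line; the grasp point (between the pads) lies 19 mm behind it; z points along the fingers, y is the line along which they close (so a half turn about z gives the same grasp; the last joint's range is limited). The gripper opens to 92 mm and grips with 3 to 60 N. Pads are 20 mm wide; open, the fingers measure 128 mm over their backs; the gripper's body (75 mm by 189 mm) begins 69 mm behind the grasp point.
Start: joints at [-1.518, 0.158, 1.597, -0, 1.386, -0.21], TCP at [0.149, -0.555, 0.175] pointing down, gripper open.
Joint ranges: [-2.91, 2.91], [-0.94, 2.29], [0.18, 2.7], [-1.29, 4.43], [0.17, 2.64], [-3, 3]. Speed limits (rad/s): [2.57, 2.57, 3.14, 3.14, 3.14, 3.14].

INTERFACE

Orientations are given as a rotation vector (axis times angle).
In Python, from workcell import bot gives the robot as it stands. Calls block until the motion is done:
- bot.goto(position, orientation): joint-space move of the TCP to a pose.
- bot.line_to(position, rot=None, max_speed=0.15): straight line of the TCP; rot=None keeps the orientation; max_speed is the mean speed in m/s.
- bot.set_joints(angles): joint-space move.
- bot.set_gripper(opening, newtons=None): opening from 0.0 (shut) to 1.0 (fully open); newtons is the grip in N (None keeps the last); returns when the fingers have stopped.
- bot.hold(seconds).
- bot.inverse_kinematics(position, orientation): joint angles nearest the present ones, or None.
- bot.read_camera(name): name is "side" or "top"; returns a dict with "pixels" (384x512x3 uint8, blue, green, red), "fx", "fy", "cx", "cy" (pixels), "k1" (the pictures are not rectified: a ray, as slopes to the right and down, at radius r is drawn at 1 + k1 r^2 times it, then the intrinsics apply), "R" (3x3) and "t" (3): a world point X has camera coordinates R X + t. Camera axes: x right, y down, z forward; pixel columns grow to the right and rows downward; lengths in m; the calibration is good to about 2 mm. A picture is of the moment at which its call begins. There is no depth.
A pose or a line that the arm cannot do raises bot.MotionError and nothing moves.
- bot.job_done(): hands the job in; it is judged then, once.
Readings, each from a call of its own:
- bot.current_clock(): time.
- bot.current_joints(): joint angles.
- bot.current_joint_vel(): joint speeds.
- bot.current_effort(): joint torques, N m.
- bot.current_ee_pos(): TCP position.
- bot.current_tool_rot(): TCP orientation.
- bot.current_contact_force(): force on the tool from outside, world axes, zero at the start.
- bot.current_ft_torque(): the same for the moment, N m.
- bot.current_opening(): opening from 0.0 (shut) to 1.0 (fully open).
- bot.current_grip_force(): force on a finger pad.
Only numpy, scipy, OpenCV 4.12 (cv2) and the standard library are available. Lean on these libraries where they do the work, as an engineer would, in place of code of your own. Each camera call takes 0.05 s, during which the arm holds its last target. There are 200 camera calls.

TASK

Turn the round light shutter on top of the inspection box anticlockwise by its upright post until it is against its open stop, with the post by the green mark. Then take the contact carrier out of its stand, pass its flat tongue down through the slot and hold it there, upright, with the underside of its yellow grip about a centimetre above the shutter and not resting on it. Finish while still holding the carrier like that, and leave the other things on the bench where they are.

Things in the scene. Friction and masses are not known exactly. Their poses are not given: they have to be found in the camera images.
- inspector: Fixed white inspection box, 220 (x) x 200 (y) x 100 mm high, flat grey top, hollow. Origin at the centre of its underside; -x is the side with the small screen, towards the robot. Green dot on its top at -x: where the post stands when open; red dot at +y: closed. A 36 x 12 mm window in its top, long along x, lies under the shutter, free only when the shutter is open.
- slot (a point): Centre of the shutter's slot, at the top of the orange plate, 111 mm above the bench, on the shutter's turning axis; axes as inspector (fixed). Shutter: black disc, diameter 120 mm, top at 109 mm, with a raised orange 60 x 60 mm plate, top at 111 mm. The slot is 32 x 8 mm with bevelled lips (2 mm clearance on the tongue), long along x when open.
- shutter (a joint): Angle of the shutter about the vertical axis, growing anticlockwise seen from above. 0 = closed (slot lies across, along the box's y), 1.571 = open, against a hard stop (slot lies along the box's x). It stays where it is left; friction about 0.1 N m (about 2 N at the post).
- post (a point): Half-way up the shutter's upright aluminium post (a round pin 14 mm in diameter), at 132.5 mm above the bench; the post's top is at 156 mm, and its foot at 109 mm. It stands 48 mm from the turning axis and moves with the shutter: on the box's +y side at joint value 0, on the box's -x side at 1.571.
- carrier_grip (a point): Centre of the carrier's yellow grip, 44 (x) x 16 (y) x 45 mm high: take it across the 16 mm, along carrier y. Its underside is 22.5 mm below this point. Below it hangs a white tongue 30 (x) x 6 (y) x 66 mm. z up. It starts upright in the stand, this point 96.5 mm above the bench, its grip resting on the stand. A half turn about z makes no difference.
- carrier_tip (a point): Centre of the lower end of the carrier's tongue, 87.5 mm below carrier_grip along the carrier's z; same axes.
- carrier: The loose contact carrier, 111 mm high, about 90 g, brass contacts in its tongue's end; origin and axes as carrier_tip.
- stand: Fixed blue block 80 x 60 x 75 mm on a steel foot 130 x 100 x 6 mm, with a 34 x 10 mm pocket, 70 mm deep, in which the carrier's tongue stands. Origin at the centre of its underside, x along the pocket's length.
- tin: Bystander: blue-and-white tin, diameter 72 mm, 65 mm high, loose; origin at the centre of its underside. Leave alone.
- screwdriver: Bystander: green-handled screwdriver lying on the mat, loose. Leave alone.
- adapter: Bystander: red box 75 x 50 x 35 mm, loose; origin at the centre of its underside. Leave alone.
Mind the look-alikes: they are no part of the job. What is meant by the carrier is not purple, and is the larger of those in its own colour. There is more than one size of the stand; the one meant has the size given above.

How it is judged:
On the way, in this order (a step that is already met when the one before it is completed fails the run):
1. the shutter is turned to its open stop (value of joint shutter above 1.5 rad), for 0.2 s.
2. the carrier is lifted clear of the stand (height (world z) of carrier_tip above 0.085 m and contact force between the fingers and carrier above 1 N), for 0.1 s.
3. the carrier's tongue is through the slot (value of joint shutter above 1.5 rad and z of carrier_tip in the frame of slot between -0.063 and -0.046 m and x of carrier_tip in the frame of slot between -0.005 and 0.005 m and y of carrier_tip in the frame of slot between -0.005 and 0.005 m), for 0.2 s.
At the end, for the whole second after the job is handed in: The shutter is within 4 degrees of its open stop; the carrier's tongue is through the slot (tip within 5 mm of the slot's axis, grip underside 3 to 20 mm above the orange plate), within 6 degrees of upright, still, and gripped by the fingers, which alone carry it (all of step 3 and angle between carrier_tip's own z axis and vertical below 0.105 rad and contact force between the fingers and carrier above 1 N and contact force between carrier and stand below 0.1 N and linear speed of carrier below 0.02 m/s); the arm keeps its last pose, push and grip.
It fails at once if the tin is pushed more than 30 mm (distance of tin from where it was at the start of the episode above 0.03 m).
It fails at once if the screwdriver is pushed more than 30 mm (distance of screwdriver from where it was at the start of the episode above 0.03 m).
It fails at once if the adapter is pushed more than 30 mm (distance of adapter from where it was at the start of the episode above 0.03 m).
It also fails if it takes over 61 s, if anything falls off the work surface, if the arm or the gripper's body presses on something with over 40 N, if the wrist force passes 120 N, or if a joint passes its speed limit or range.

## Working session

There is one attempt and no reset: what is moved stays moved. The work goes in short steps, each a Python script; the robot and the scene stay as the last script left them, time stands still between calls to the robot, and variables do not carry over. Pictures are saved under pics/ and viewed, at most 10 in all, crops included, and the job is handed in when it is done.

```bash
mkdir -p pics; cat > h.py <<'E'
import numpy as np, cv2
from workcell import bot
def cam(n,save=None):
    c=bot.read_camera(n)
    if save: cv2.imwrite('pics/'+save,c['pixels'])
    return c
def K(c): return np.array([[c['fx'],0,c['cx']],[0,c['fy'],c['cy']],[0,0,1]],float)
def D(c): return np.array([c['k1'],0,0,0],float)
def proj(c,X):
    return cv2.projectPoints(np.array(X,float).reshape(-1,3),cv2.Rodrigues(np.array(c['R']))[0],np.array(c['t'],float),K(c),D(c))[0][:,0]
def ray(c,uv):
    s=cv2.undistortPoints(np.array(uv,float).reshape(-1,1,2),K(c),D(c))[:,0]
    R=np.array(c['R']); return -R.T@np.array(c['t']), np.c_[s,np.ones(len(s))]@R
def plane(c,uv,z):
    o,d=ray(c,uv); return o+d*((z-o[2])/d[:,2])[:,None]
E
python3 - <<'E'
from h import *
for n in('top','side'):
    c=cam(n,n+'0.png'); print(n,c['fx'],c['k1'],(-np.array(c['R']).T@c['t']).round(3),np.array(c['R'])[2].round(2))
print(bot.current_clock(),bot.current_tool_rot(),bot.current_opening())
E
```

```text
top 364.04303113803155 -0.09480729180115949 [ 0.427 -0.032  0.851] [ 0.22 -0.02 -0.97]
side 487.4179078355908 -0.1496831591818094 [0.146 0.434 0.871] [ 0.42 -0.48 -0.77]
0.1 [-3.11288439e+00 -4.11367895e-01 -2.15996305e-04] 1.0016939132764426
```

View pics/top0.png

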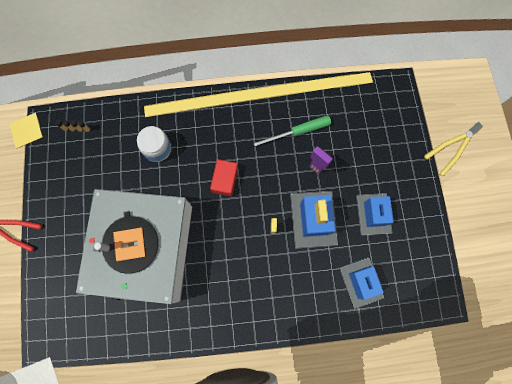

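View pics/side0.png

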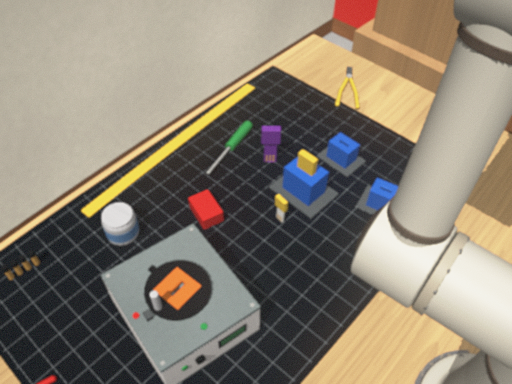

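The top view shows the box around (135,245), with its post at (98,245), green dot at (124,286) and red dot at (92,240). The carrier's yellow grip is at (322,210), in the larger stand. I'll enlarge these areas to pick corners.

```bash
python3 - <<'E'
from h import *
t=cv2.imread('pics/top0.png');s=cv2.imread('pics/side0.png')
def crop(i,x,y,w,h,k): return cv2.resize(i[y:y+h,x:x+w],None,fx=k,fy=k,interpolation=cv2.INTER_CUBIC)
a=np.hstack([crop(t,70,180,130,130,3),crop(t,285,180,65,65,6)])
b=np.hstack([crop(s,100,220,130*13//10,130,3)[:,:390],crop(s,270,140,65,65,6)])
cv2.imwrite('pics/crops.png',cv2.resize(np.vstack([a[:300],b[:300]]),(780,600)))
c={'top':bot.read_camera('top'),'side':bot.read_camera('side')}
def blob(n,lo,hi,box,z,lab):
    x,y,w,h=box; im=c[n]['pixels'][y:y+h,x:x+w]; m=cv2.inRange(cv2.cvtColor(im,cv2.COLOR_BGR2HSV),lo,hi)
    k=max(cv2.findContours(m,0,2)[0],key=cv2.contourArea)
    p=cv2.boxPoints(cv2.minAreaRect(k))+[x,y]; M=cv2.moments(k); q=np.array([[M['m10']/M['m00']+x,M['m01']/M['m00']+y]])
    P=plane(c[n],p,z); print(lab,n,cv2.contourArea(k),q.round(1),'cen',plane(c[n],q,z).round(4)[0],'rect',p.round(1).tolist(),P[:,:2].round(4).tolist(),P[:,:2].mean(0).round(4))
blob('top',(5,150,120),(18,255,255),(100,220,60,50),.111,'plate')
blob('side',(5,150,120),(18,255,255),(150,260,60,60),.111,'plate')
blob('top',(20,120,100),(35,255,255),(300,190,40,45),.119,'grip')
blob('side',(20,120,100),(35,255,255),(293,145,30,35),.119,'grip')
blob('top',(100,120,60),(125,255,255),(290,185,55,65),.075,'block')
blob('top',(45,120,80),(80,255,255),(110,275,30,20),.1,'green')
blob('side',(45,120,80),(80,255,255),(195,318,20,15),.1,'green')
blob('top',(0,150,80),(5,255,255),(80,230,20,20),.1,'red')
blob('side',(0,150,80),(8,255,255),(128,308,14,14),.1,'red')
E
```

```text
plate top 51.5 [[121.  243.8]] cen [0.5223 0.2293 0.111 ] rect [[114.5, 241.3], [137.0, 239.7], [137.5, 246.9], [115.0, 248.5]] [[0.5288, 0.2428], [0.5276, 0.1956], [0.5128, 0.1952], [0.514, 0.2422]] [0.5208 0.219 ]
plate side 1064.0 [[177.3 287.5]] cen [0.52   0.2112 0.111 ] rect [[152.5, 288.5], [178.5, 262.5], [201.5, 285.5], [175.5, 311.5]] [[0.5506, 0.2426], [0.5566, 0.1748], [0.4917, 0.1794], [0.488, 0.2448]] [0.5217 0.2104]
grip top 178.0 [[320.9 211.4]] cen [ 0.5452 -0.1855  0.119 ] rect [[314.4, 201.2], [324.4, 199.8], [327.3, 221.4], [317.2, 222.8]] [[0.5679, -0.1752], [0.5685, -0.1964], [0.5233, -0.1956], [0.5228, -0.1746]] [ 0.5456 -0.1854]
grip side 321.0 [[307.1 160.8]] cen [ 0.5385 -0.1786  0.119 ] rect [[291.2, 161.2], [300.9, 146.6], [321.2, 160.2], [311.5, 174.7]] [[0.5628, -0.1547], [0.5751, -0.2033], [0.5174, -0.2009], [0.507, -0.1535]] [ 0.5405 -0.1781]
block top 1159.0 [[317.  215.5]] cen [ 0.5443 -0.185   0.075 ] rect [[299.2, 197.3], [331.0, 194.1], [334.9, 233.4], [303.2, 236.6]] [[0.5885, -0.152], [0.5881, -0.2227], [0.5015, -0.218], [0.5022, -0.1489]] [ 0.5451 -0.1854]Traceback (most recent call last):
  File "<stdin>", line 18, in <module>
  File "<stdin>", line 10, in blob
ValueError: max() iterable argument is empty
```

View pics/crops.png

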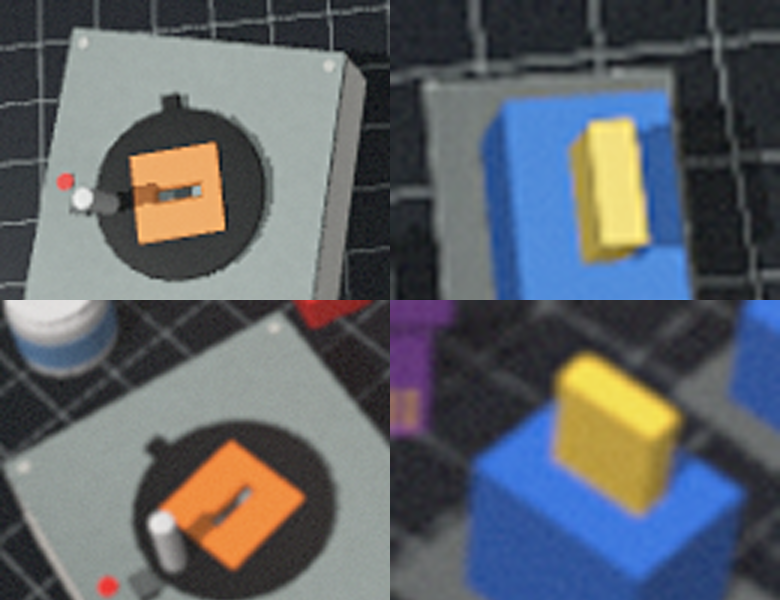

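The crops show the plate corners in the top view at crop pixels (130,155), (215,143), (226,230), (139,243), with the post top at (82,198). The grip's top face is (588,121), (633,118), (648,243), (602,250). Next I turn these into positions.

```bash
python3 - <<'E'
from h import *
T=bot.read_camera('top');S=bot.read_camera('side')
def f(a,x0,y0,k,X,Y): a=np.array(a,float)-[X,Y]; return (a+.5)/k-.5+[x0,y0]
tl=lambda a:f(a,70,180,3,0,0); tr=lambda a:f(a,285,180,6,390,0)
sl=lambda a:f(a,100,220,3,0,300); sr=lambda a:f(a,270,140,6,390,300)
def show(l,c,p,z):
    P=plane(c,p,z)[:,:2]; print(l,P.round(4).tolist(),'mean',P.mean(0).round(4),'edges deg',[round(float(np.degrees(np.arctan2(*(P[(i+1)%len(P)]-P[i])[::-1]))),1) for i in range(len(P))],[round(float(np.linalg.norm(P[(i+1)%len(P)]-P[i])),4) for i in range(len(P))])
show('plate T',T,tl([(130,155),(215,143),(226,230),(139,243)]),.111)
show('plate S',S,sl([(160,513),(232,439),(305,496),(234,571)]),.111)
show('post T',T,tl([(82,198)]),.156); show('post S',S,sl([(161,522)]),.156)
show('red T',T,tl([(65,182)]),.1); show('red S',S,sl([(109,587)]),.1)
show('green T',T,[(124,285.5)],.1); show('green S',S,[(204.5,326)],.1)
show('box T',T,np.vstack([tl([(73,29),(345,53)]),[(174.5,302),(78,292)]]),.1)
show('box S',S,[(102,273),(195,224),(259,305),(165,377)],.1)
show('grip T',T,tr([(588,121),(633,118),(648,243),(602,250)]),.119)
show('block T',T,tr([(504,101),(668,93)]),.075)
show('block S',S,sr([(470,468),(625,575),(745,492)]),.075)
show('grip S',S,sr([(556,368),(590,350),(681,413),(650,440)]),.119)
E
```

```text
plate T [[0.5499, 0.2455], [0.5523, 0.1855], [0.4921, 0.1806], [0.489, 0.241]] mean [0.5208 0.2131] edges deg [-87.7, -175.4, 92.9, 4.2] [0.06, 0.0604, 0.0605, 0.061]
plate S [[0.5467, 0.2448], [0.5531, 0.1817], [0.4927, 0.1789], [0.4874, 0.2403]] mean [0.52   0.2114] edges deg [-84.2, -177.3, 94.9, 4.3] [0.0634, 0.0605, 0.0617, 0.0594]
post T [[0.5176, 0.2612]] mean [0.5176 0.2612] edges deg [0.0] [0.0]
post S [[0.5183, 0.2593]] mean [0.5183 0.2593] edges deg [0.0] [0.0]
red T [[0.5372, 0.2969]] mean [0.5372 0.2969] edges deg [0.0] [0.0]
red S [[0.5375, 0.2941]] mean [0.5375 0.2941] edges deg [0.0] [0.0]
green T [[0.4381, 0.2302]] mean [0.4381 0.2302] edges deg [0.0] [0.0]
green S [[0.437, 0.2268]] mean [0.437  0.2268] edges deg [0.0] [0.0]
box T [[0.6475, 0.2898], [0.6088, 0.0933], [0.396, 0.1287], [0.4331, 0.3279]] mean [0.5214 0.2099] edges deg [-101.1, 170.5, 79.4, -10.1] [0.2003, 0.2157, 0.2026, 0.2177]
box S [[0.6491, 0.2833], [0.6042, 0.0894], [0.3954, 0.1348], [0.4199, 0.3324]] mean [0.5171 0.21  ] edges deg [-103.0, 167.7, 82.9, -12.1] [0.199, 0.2136, 0.1991, 0.2344]
grip T [[0.5701, -0.1822], [0.5695, -0.1979], [0.526, -0.1965], [0.5253, -0.1805]] mean [ 0.5477 -0.1893] edges deg [-92.2, 178.2, 92.4, -2.2] [0.0157, 0.0436, 0.016, 0.0449]
block T [[0.5894, -0.1618], [0.586, -0.2221]] mean [ 0.5877 -0.1919] edges deg [-93.2, 86.8] [0.0605, 0.0605]
block S [[0.5883, -0.1613], [0.5134, -0.159], [0.5056, -0.2214]] mean [ 0.5357 -0.1806] edges deg [178.3, -97.1, 36.0] [0.0749, 0.0629, 0.1022]
grip S [[0.5726, -0.1875], [0.5693, -0.2032], [0.5255, -0.2004], [0.5255, -0.1822]] mean [ 0.5482 -0.1933] edges deg [-101.9, 176.4, 89.9, -6.3] [0.016, 0.0439, 0.0182, 0.0474]
```

Both views agree: axis ≈ (0.5205, 0.212), box yaw ≈ -11.2°, and the post at bearing ≈ 93°, so the shutter is about 0.25 rad open already. I'll straddle the post and turn it.

```bash
cat >> h.py <<'E'
from scipy.spatial.transform import Rotation as Ro
def rot(a): return (Ro.from_euler('z',a,degrees=True)*Ro.from_euler('x',180,degrees=True)).as_rotvec()
AX=np.array([.5205,.212]); YAW=-11.2
E
python3 - <<'E'
from h import *
def p(phi,z,r=.048): return [AX[0]+r*np.cos(np.radians(phi)),AX[1]+r*np.sin(np.radians(phi)),z]
print(bot.current_contact_force())
x=bot.current_ee_pos(); bot.line_to([x[0],x[1],.29],max_speed=.2)
bot.goto(p(93,.22),rot(93)); print(bot.current_clock(),bot.current_joints())
bot.set_gripper(.40); bot.line_to(p(93,.126)); print(bot.current_contact_force())
bot.set_gripper(.24); print(bot.current_opening(),bot.current_contact_force())
for phi in list(range(101,166,8))+[169]:
    bot.line_to(p(phi,.126),rot(phi),max_speed=.08); print(phi,np.round(bot.current_contact_force(),1),round(bot.current_clock(),1))
for phi in (171,173,175,177):
    bot.line_to(p(phi,.126),rot(phi),max_speed=.03); f=bot.current_contact_force(); print(phi,np.round(f,1))
    if np.linalg.norm(f[:2])>14: break
c=cam('top','top1.png'); s=cam('side','side1.png'); print(bot.current_clock(),bot.current_ee_pos())
E
```

```text
[-0.33647248 -0.88640251 -0.28689615]
4.1667 [ 2.55546004e-01  1.43271174e-01  1.52520013e+00 -1.76475225e-04
  1.47298041e+00  2.04366966e-01]
[ 0.42290985 -0.21544466  0.25496194]
0.23942050682914381 [ 0.39056139 -0.1210561  -0.80222296]
101 [-0.1  0.1  0.4] 6.6
109 [ 0.2  0.7 -0. ] 6.9
117 [ 0.1  0.2 -0.6] 7.2
125 [ 0.  -0.4  0.6] 7.4
133 [0.  0.4 0.7] 7.7
141 [-0.  -0.9  0.1] 8.0
149 [-0.2  0.2  1.3] 8.3
157 [-0.2 -0.3  0.8] 8.6
165 [ 0.1 -0.7 -0.2] 8.9
169 [ 0.5  0.1 -0.1] 9.2
171 [-0.2  0.1  0.4]
173 [-0.4  0.2  0.8]
175 [ 0.2  0.3 -0.2]
177 [ 0.1  0.4 -0.3]
10.25 [0.47259011 0.2146018  0.12600336]
```

```bash
python3 - <<'E'
from h import *
t=cv2.imread('pics/top1.png')[160:320,60:220];s=cv2.imread('pics/side1.png')[200:384,80:264]
cv2.imwrite('pics/v1.png',np.hstack([cv2.resize(t,(400,400)),cv2.resize(s,(400,400))]))
E
```

```text
(no output)
```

View pics/v1.png

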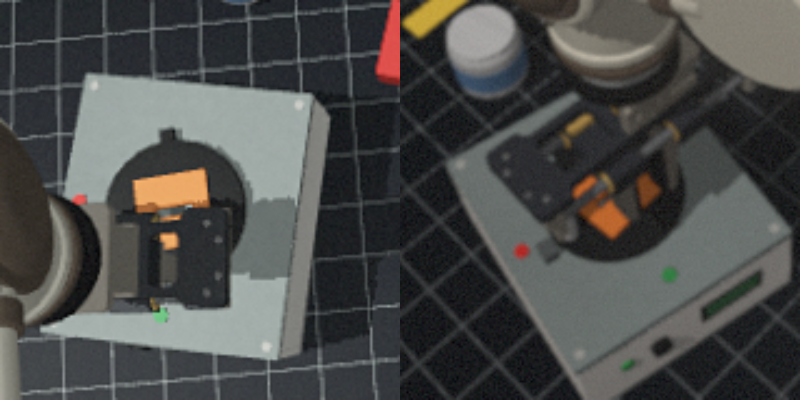

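The orange plate's edge has the same tilt as before, so the post was not caught. I'll project the TCP into the images to see where the fingers really are.

```bash
python3 - <<'E'
from h import *
T=bot.read_camera('top');S=bot.read_camera('side')
P=bot.current_ee_pos(); R=Ro.from_rotvec(bot.current_tool_rot()).as_matrix()
print(P,R.round(2).tolist(),bot.current_joints().round(3) if hasattr(bot.current_joints(),'round') else bot.current_joints(),bot.current_opening())
pts=[P,P+R@[0,.03,-.0],P+R@[0,-.03,0],P+R@[0,0,-.088],P+R@[0,.03,-.088]]
cols=[(0,0,255),(255,0,0),(0,255,0),(0,255,255),(255,255,0)]
out=[]
for c,(x,y) in((T,(60,160)),(S,(80,200))):
    k=2.5;im=cv2.resize(c['pixels'][y:y+184,x:x+160],None,fx=k,fy=k,interpolation=cv2.INTER_CUBIC)
    im=cv2.convertScaleAbs(im,alpha=1.6,beta=15)
    for q,cl in zip(proj(c,pts),cols): cv2.circle(im,tuple(int(v) for v in (q-[x,y]+.5)*k),3,cl,1)
    out.append(im)
cv2.imwrite('pics/v2.png',np.hstack(out))
E
```

```text
[0.47257426 0.21461023 0.12601442] [[-1.0, 0.05, 0.0], [0.05, 1.0, 0.0], [-0.0, 0.0, -1.0]] [ 0.193  0.056  1.807  0.     1.278 -1.325] 0.24198065429139481
```

View pics/v2.png

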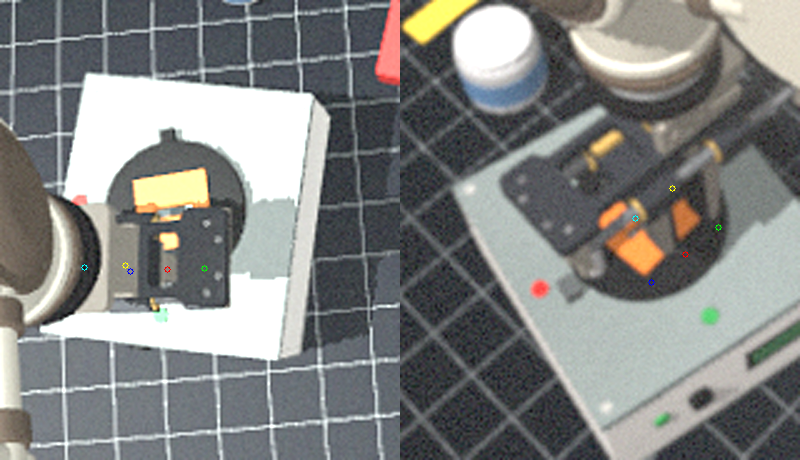

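Projected TCP and fingers agree, but the post is still at its start place, near (590,258) in this picture. I'll go back and descend with a wider opening, then close on the post; the opening will show whether it is caught.

```bash
python3 - <<'E'
from h import *
def p(phi,z,r=.048): return [AX[0]+r*np.cos(np.radians(phi)),AX[1]+r*np.sin(np.radians(phi)),z]
x=bot.current_ee_pos(); bot.line_to([x[0],x[1],.22]); 
T0=cam('top','t2a.png')
bot.goto(p(93,.22),rot(93)); bot.set_gripper(.5); bot.line_to(p(93,.126)); print(bot.current_ee_pos(),Ro.from_rotvec(bot.current_tool_rot()).as_matrix()[:,0].round(2))
a=cam('side','t2b.png')
bot.set_gripper(.0,5); print(bot.current_opening(),bot.current_grip_force(),bot.current_contact_force(),bot.current_clock())
b=cam('side','t2c.png')
f=lambda i,x,y:cv2.convertScaleAbs(cv2.resize(i[y:y+150,x:x+200],(400,300),interpolation=2),alpha=1.5)
cv2.imwrite('pics/v3.png',np.vstack([np.hstack([f(T0['pixels'],50,170),f(a['pixels'],80,220)]),np.hstack([f(b['pixels'],80,220),f(bot.read_camera('top')['pixels'],50,170)])]))
E
```

```text
[0.51875144 0.26010613 0.12703379] [-0.05  1.    0.  ]
0.0057462404956851575 0.0 [-0.02581235  0.30631158 -0.07277683] 14.6583
```

View pics/v3.png

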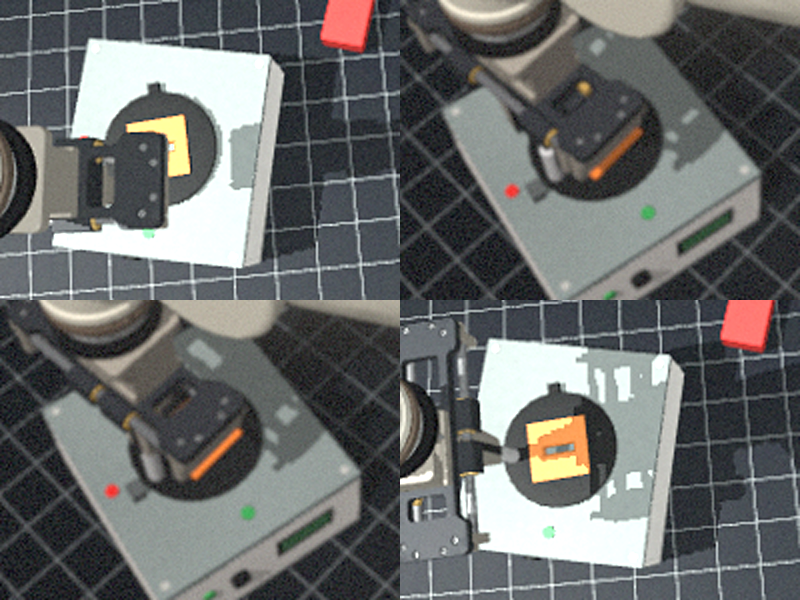

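The gripper closed fully with nothing between the fingers, yet the post-like object sits there. I'll zoom in at this pose, with the expected TCP and post top and foot marked.

```bash
python3 - <<'E'
from h import *
P=np.array(bot.current_ee_pos()); out=[]
for n,(x,y) in(('top',(65,205)),('side',(120,255))):
    c=bot.read_camera(n); im=c['pixels'][y:y+60,x:x+80]
    im=cv2.convertScaleAbs(cv2.resize(im,None,fx=5,fy=5,interpolation=cv2.INTER_CUBIC),alpha=1.8,beta=20); k=im.copy()
    q=proj(c,[P,P+[0,0,.088],[.518,.2603,.156],[.518,.2603,.109]]); print(n,q.round(1).tolist())
    for u,cl in zip(q,[(0,0,255),(0,255,255),(0,255,0),(255,0,0)]): cv2.circle(k,tuple(int(v) for v in (u-[x,y]+.5)*5),3,cl,1)
    out.append(np.vstack([im,k]))
cv2.imwrite('pics/v4.png',np.hstack(out))
E
```

```text
top [[103.7, 246.7], [84.4, 242.4], [97.5, 245.4], [106.8, 247.5]]
side [[155.9, 302.4], [147.3, 276.2], [153.0, 294.2], [157.3, 307.1]]
```

View pics/v4.png

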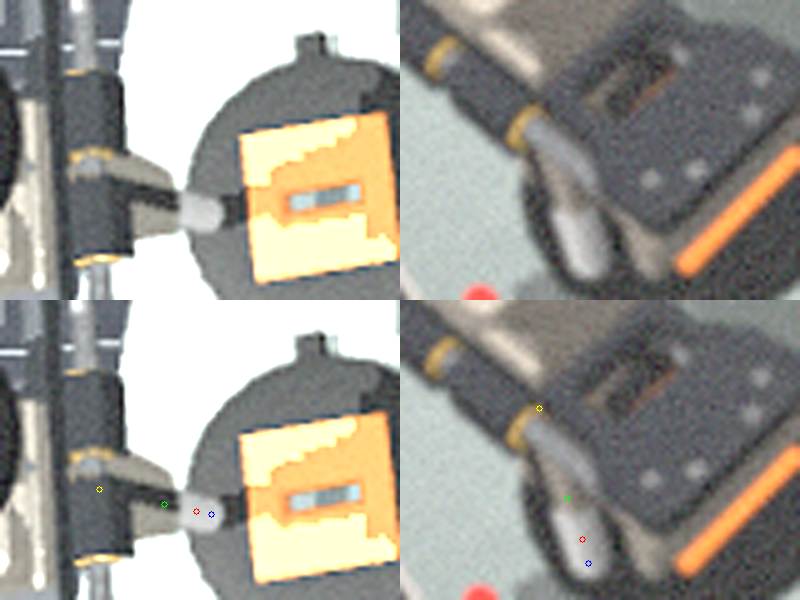

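In this view the closed fingers end near or above the post's top rather than around it, so the real fingertip height may differ from the reading. A gentle touch test will settle it.

```bash
python3 - <<'E'
from h import *
P=np.array(bot.current_ee_pos()); f0=np.array(bot.current_contact_force())
print(P,f0)
for z in np.arange(.125,.1095,-.0015):
    bot.line_to([.518,.2603,z],max_speed=.03); f=np.array(bot.current_contact_force()); e=bot.current_ee_pos()
    print(round(z,4),np.round(e,4),f.round(1))
    if abs(f[2])>4: break
print(bot.current_clock())
E
```

```text
[0.51799039 0.25993192 0.12599994] [-0.06723219 -0.3168063   0.20048706]
0.125 [0.5179 0.2603 0.1249] [-0.2 -0.7  0.8]
0.1235 [0.5179 0.2603 0.1233] [ 0.7 -0.  -0.2]
0.122 [0.5179 0.2603 0.1219] [-0.8 -0.9 -0.1]
0.1205 [0.5179 0.2603 0.1204] [0.2 0.5 0.3]
0.119 [0.5179 0.2603 0.1189] [0.7 0.2 0.8]
0.1175 [0.5179 0.2603 0.1174] [-0.9  0.3  0.3]
0.116 [0.5186 0.2605 0.1169] [-0.6 -0.9  5.7]
16.6083
```

Contact came at a reported z of 0.117, on top of the post (0.156), so the fingers really do end higher than the reading. I'll triangulate the fingertip in free space.

```bash
python3 - <<'E'
from h import *
bot.line_to([.518,.26,.2]); bot.line_to([.49,.12,.17],max_speed=.2); bot.hold(.3)
P=np.array(bot.current_ee_pos()); print(P,bot.current_contact_force(),bot.current_clock()); out=[]
for n in('top','side'):
    c=cam(n,'tip_'+n+'.png'); q=proj(c,[P,P+[0,0,.04],P+[0,0,.088]]); print(n,q.round(1).tolist())
    x,y=(q[0]-[40,35]).astype(int); im=c['pixels'][y:y+75,x:x+80]; print(x,y)
    im=cv2.convertScaleAbs(cv2.resize(im,None,fx=5,fy=5,interpolation=cv2.INTER_CUBIC),alpha=1.4)
    for u,cl in zip(q,[(0,0,255),(0,255,0),(0,255,255)]): cv2.circle(im,tuple(int(v) for v in (u-[x,y]+.5)*5),3,cl,1)
    out.append(im)
cv2.imwrite('pics/v5.png',np.hstack(out))
E
```

```text
[0.49014104 0.12056354 0.17012956] [-1.30099891  0.7114773   0.03620629] 18.5
top [[167.6, 252.4], [162.5, 250.8], [155.4, 248.6]]
127 217
side [[224.1, 247.0], [223.2, 233.6], [222.0, 216.0]]
184 211
```

View pics/v5.png

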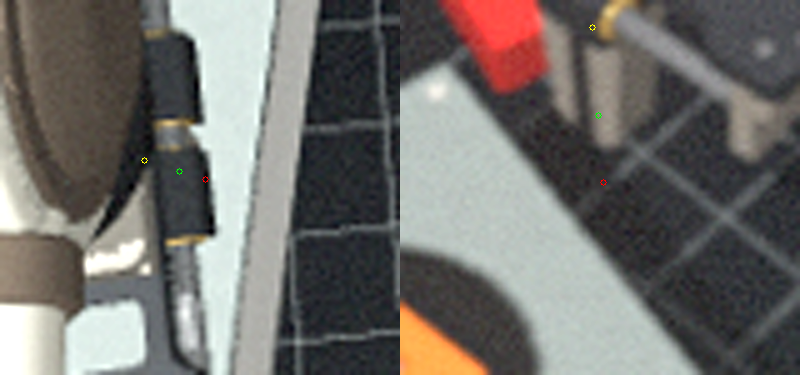

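Seen from the side, the fingertip lies about 3-4 cm above its projected TCP while xy agrees. With the touch test that gives an offset of about +39 mm. I'll redo the turn lower and confirm by closing on the post.

```bash
python3 - <<'E'
from h import *
Z=.089
def p(phi,z,r=.048): return [AX[0]+r*np.cos(np.radians(phi)),AX[1]+r*np.sin(np.radians(phi)),z]
bot.set_gripper(.55); bot.line_to(p(93,.17),rot(93),max_speed=.25)
for z in (.125,.11,.1,Z):
    bot.line_to(p(93,z),max_speed=.12); f=np.array(bot.current_contact_force()); print(z,f.round(1))
    if abs(f[2])>6: raise SystemExit
bot.set_gripper(.1,4); print('closed',bot.current_opening(),bot.current_grip_force(),np.round(bot.current_contact_force(),1),bot.current_clock())
if bot.current_opening()<.12: raise SystemExit
bot.set_gripper(.2)
for phi in list(range(101,166,8))+[169,171,173,175]:
    bot.line_to(p(phi,Z),rot(phi),max_speed=.08); f=np.array(bot.current_contact_force()); print(phi,f.round(1),bot.current_ee_pos())
    if np.linalg.norm(f[:2])>14: break
print(bot.current_clock())
E
```

```text
0.125 [-0.5  0.3  0.3]
0.11 [0.3 0.3 0.3]
0.1 [ 0.2 -0.1  0.4]
0.089 [-0.   0.9 -0.2]
closed 0.14885081295818736 4.000275693833828 [ 2.3  0.5 -1.2] 22.1167
101 [ 0.3 -0.2 -0.1] [0.5111836  0.25911631 0.08901456]
109 [0.4 0.6 0.3] [0.50479583 0.25744139 0.08901426]
117 [-0.5 -0.8 -1.6] [0.49863103 0.25484367 0.08895278]
125 [-0.4  0.1  0.2] [0.49289928 0.25140491 0.08896223]
133 [-0.5 -0.6 -0.3] [0.48766587 0.24718639 0.08894044]
141 [-0.2 -0.2 -0.1] [0.48306256 0.24228679 0.08893748]
149 [ 1.1 -0.1  0.1] [0.47922372 0.23679559 0.08893637]
157 [ 0.4 -1.4  1. ] [0.47617163 0.23081643 0.08894925]
165 [-0.3 -0.4 -0.9] [0.47399954 0.22446569 0.08893579]
169 [0.  1.4 0.1] [0.47332202 0.22131556 0.08895416]
171 [ 1.7  5.1 -2. ] [0.47338514 0.22049945 0.08899417]
173 [ 3.5  7.  -3.6] [0.47357773 0.21953604 0.08897365]
175 [ 5.6  7.4 -4.4] [0.4737326  0.21787005 0.08905827]
26.025
```

Caught: the opening stalled at 13.7 mm, and force rises to 7 N against the stop. Next I release, hover near the carrier, and check the shutter.

```bash
python3 - <<'E'
from h import *
bot.set_gripper(.4); x=bot.current_ee_pos(); bot.line_to([x[0],x[1],.2],max_speed=.25)
bot.set_gripper(.6,15)
bot.goto([.548,-.191,.17],rot(177.8)); print(bot.current_clock(),bot.current_joints())
out=[]
for n,(x,y) in(('top',(70,190)),('side',(120,230))):
    c=cam(n,'open_'+n+'.png'); out.append(cv2.resize(c['pixels'][y:y+115,x:x+78],None,fx=5,fy=5,interpolation=cv2.INTER_CUBIC))
cv2.imwrite('pics/v6.png',np.hstack(out))
E
```

```text
29.0083 [-5.41851825e-01  1.75326136e-01  1.58774992e+00  4.14616922e-04
  1.37839545e+00 -2.07556698e+00]
```

View pics/v6.png

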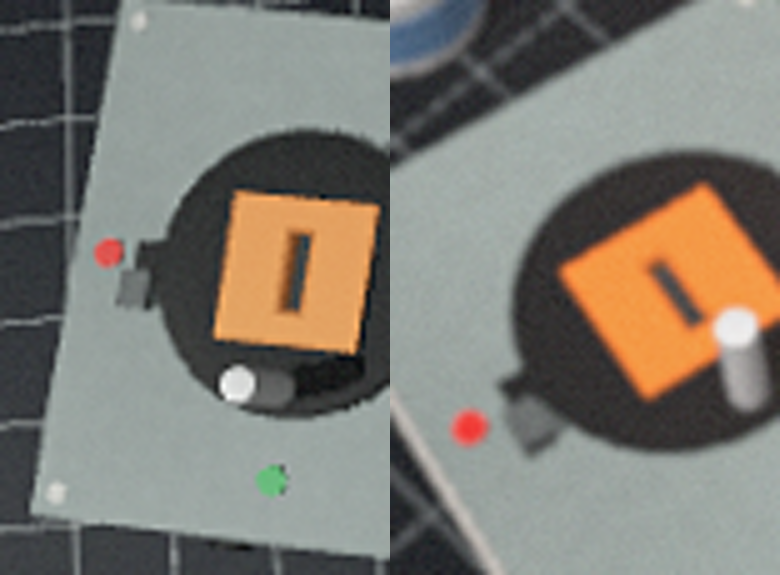

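The shutter is open, with its tab against the stop block, the slot along the box's x, and the post near the green mark. The plate corners in the top crop are (233,190), (379,206), (356,353), (214,336), and the slot centre is (295,272). Next I refine the slot pose, grasp the carrier and lift it.

```bash
python3 - <<'E'
from h import *
T=bot.read_camera('top');S=bot.read_camera('side')
t=lambda a:(np.array(a,float)+.5)/5-.5+[70,190]; s=lambda a:(np.array(a,float)-[390,0]+.5)/5-.5+[120,230]
P=plane(T,t([(233,190),(379,206),(356,353),(214,336)]),.111)[:,:2]; print('T',P.mean(0).round(4),[round(float(np.degrees(np.arctan2(*(P[i-1]-P[i])[::-1]))),1) for i in range(4)])
Q=plane(T,t([(288,232),(313,235),(301,312),(279,308)]),.111)[:,:2]; print('slot',Q.mean(0).round(4),Q.round(4).tolist())
P=plane(S,s([(706,183),(649,402),(558,270)]),.111)[:,:2]; print('S',P[:2].mean(0).round(4),P.round(4).tolist())
Q=plane(S,s([(656,262),(692,323)]),.111)[:,:2]; print('slotS',Q.mean(0).round(4))
for z in (.10,.075,.06,.05):
    bot.line_to([.548,-.191,z],max_speed=.12); f=np.array(bot.current_contact_force()); print(z,f.round(1))
    if abs(f[2])>5: raise SystemExit
bot.set_gripper(.0,20); print(bot.current_opening(),bot.current_grip_force(),np.round(bot.current_contact_force(),1),bot.current_clock())
print(bot.current_ee_pos())
E
```

```text
T [0.521  0.2134] [170.6, 78.2, -11.8, -101.9]
slot [0.5206 0.2134] [[0.5372, 0.2158], [0.535, 0.2054], [0.5039, 0.2116], [0.5064, 0.2207]]
S [0.5202 0.2113] [[0.5451, 0.1748], [0.4952, 0.2477], [0.5572, 0.2353]]
slotS [0.5205 0.2131]
0.1 [0.2 0.3 0.3]
0.075 [ 1.  -0.5 -0. ]
0.06 [-0.3 -0.2 -0.2]
0.05 [-0.   0.2 -0.3]
0.17305068630679618 19.9978905916214 [-0.2 -0.8  0.3] 31.5
[ 0.54803006 -0.19095467  0.05006372]
```

Gripped: opening 15.9 mm at 20 N. I'll lift, carry it over the slot, and hover with the tip about 12 mm above the plate to check alignment.

```bash
python3 - <<'E'
from h import *
bot.line_to([.548,-.191,.21],max_speed=.12); print(bot.current_opening(),bot.current_grip_force(),np.round(bot.current_contact_force(),1))
bot.line_to([.5206,.2128,.21],rot(168.7),max_speed=.2); bot.line_to([.5206,.2128,.164],max_speed=.08); bot.hold(.2)
e=np.array(bot.current_ee_pos()); print(e,bot.current_clock(),bot.current_opening())
tip=e.copy(); tip[2]=e[2]-.05+.009; R=Ro.from_euler('z',-11.3,degrees=True).as_matrix(); out=[]
for n in('top','side'):
    c=cam(n,'hov_'+n+'.png'); q=proj(c,[tip+R@[i,j,0] for i in(-.015,.015) for j in(-.003,.003)]+[tip]); sl=proj(c,[[.5206,.2128,.111]+R@np.array([i,j,0]) for i in(-.016,.016) for j in(-.004,.004)])
    x,y=(q[-1]-[32,35]).astype(int); print(n,x,y)
    im=cv2.resize(c['pixels'][y:y+65,x:x+65],None,fx=6,fy=6,interpolation=cv2.INTER_CUBIC); k=im.copy()
    for u in q: cv2.circle(k,tuple(int(v) for v in (u-[x,y]+.5)*6),2,(255,0,255),1)
    for u in sl: cv2.circle(k,tuple(int(v) for v in (u-[x,y]+.5)*6),2,(0,255,0),1)
    out.append(np.vstack([im[:300],k[:300]]) if 0 else np.vstack([im[60:360],k[60:360]]))
cv2.imwrite('pics/v7.png',np.hstack(out))
E
```

```text
0.17381993960536404 19.997349679470062 [ 0.1  0.4 -0.7]
[0.52106617 0.21290697 0.16472815] 36.0833 0.1715749647731104
top 94 208
side 143 249
```

View pics/v7.png

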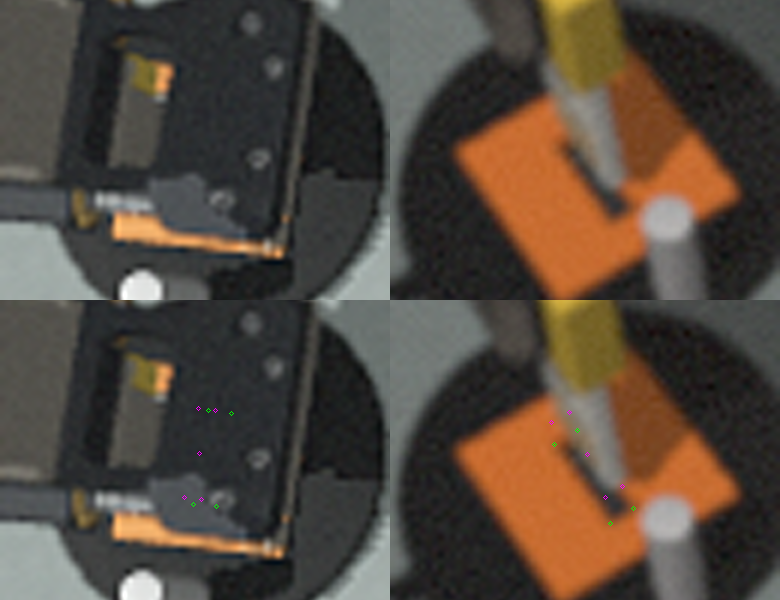

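The side view shows the tongue's lower end within about 1-2 mm of its prediction over the slot (tip near (618,186), slot end near (622,212)). I'll insert it compliantly, with small search offsets if it touches the lip.

```bash
cat > ins.py <<'E'
from h import *
bot.set_gripper(0,35); f0=np.array(bot.current_contact_force()); R=Ro.from_euler('z',-11.3,degrees=True).as_matrix()
C=np.array([.5206,.2128])
for dx,dy in [(0,0),(0,.0014),(0,-.0014),(.0016,0),(-.0016,0),(.0016,.0014),(-.0016,.0014),(.0016,-.0014),(-.0016,-.0014)]:
    c=C+(R@[dx,dy,0])[:2]; bot.line_to([*c,.157],max_speed=.08); ok=True
    for z in np.arange(.153,.137,-.0025):
        bot.line_to([*c,z],max_speed=.04); f=np.array(bot.current_contact_force())
        if f[2]>5: ok=False; break
    print(dx,dy,round(z,4),f.round(1),np.round(bot.current_ee_pos(),4),round(bot.current_clock(),1))
    if ok or bot.current_clock()>54: break
if ok:
    for z in np.arange(.13,.096,-.0055):
        bot.line_to([*c,z],max_speed=.06); f=np.array(bot.current_contact_force()); print(round(z,4),f.round(1))
        if f[2]>12: break
print(bot.current_ee_pos(),bot.current_opening(),bot.current_grip_force(),bot.current_clock())
E
python3 ins.py
```

```text
0 0 0.138 [ 0.6 -0.2 -0.8] [0.5204 0.2128 0.1377] 38.4
0.13 [-0.4 -0.2 -0.8]
0.1245 [ 0.4  1.  -1.3]
0.119 [ 0.7  0.7 -1.4]
0.1135 [-0.3  0.1 -1. ]
0.108 [-0.4  0.  -1.5]
0.1025 [ 0.5  0.2 -2.8]
0.097 [ 0.2 -0.6 -1.3]
[0.5201959  0.21272432 0.09645383] 0.17163365306075803 34.99796748161316 40.1833
```

```bash
python3 - <<'E'
from h import *
bot.hold(.6); print(bot.current_ee_pos(),np.round(bot.current_contact_force(),1),bot.current_grip_force(),bot.current_clock())
print(bot.job_done())
E
```

```text
[0.52062551 0.21280721 0.09705052] [-0.6 -0.5 -0.7] 34.99795138835907 40.7833
the job is handed in; nothing more can be done
None
```

I handed the job in at about 41 s: the shutter is against its open stop, and the carrier is held upright through the slot with its grip about 10 mm above the plate (worked out from the arm's readings, no picture after insertion). No verdict came back.

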